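# Return the build platform to its dock and press the label holder home behind the lip

## Robot

A 6-joint arm with a two-finger parallel gripper is mounted at the origin on the work surface. World frame = base frame: x ahead of the robot, y to its left, z up, the work surface at z = 0. Lengths are in m, angles in rad, forces in N, time in s.
With the tool pointing down it reaches from about 0.275 to 1 m from the base axis. Payload 8.4 kg.
Tool frame: the origin (TCP) lies on the centre line of the jaws, within the pads' length; the fingertips stand 17 mm ahead of it and the grasp point (between the pads) lies 2 mm behind it (bot.tcp_to_tips is the y of the fingertips in the tool frame, in m); y points along the fingers, z is the direction in which the jaws open and shut, and the axes are right-handed (so a half turn about y gives the same grasp; the last joint's range is limited). The gripper opens to 85 mm and grips with 20 to 120 N. Pads are 22 mm wide; open, the fingers measure 114 mm over their backs; the gripper's body (76 mm by 85 mm) begins 54 mm behind the grasp point. The pads swing forward as they close: fully open they stand 13 mm farther back than shut.
Start: joints at [-1.24, 0.353, 1.633, -0, 1.155, -0.002], TCP at [0.204, -0.591, 0.248] pointing down, gripper open.
Joint ranges: [-2.63, 2.63], [-0.92, 2.1], [0.06, 2.66], [-1.3, 4.44], [0, 2.69], [-3.02, 3.02]. Speed limits (rad/s): [2.22, 2.22, 2.79, 3.14, 3.14, 3.14].

## Interface

Orientations are given as a unit quaternion [x, y, z, w].
In Python, from workcell import bot, hand, kinematics, get_obs, vision, hand_in gives the robot as it stands. The module is installed in compiled form; this text tells all that it offers. Calls block until the motion is done:
- bot.reach(position, orientation): joint-space move of the TCP to a pose.
- bot.servo_line(position, ori=None, velocity=0.15): straight line of the TCP; ori=None keeps the orientation; velocity is the mean speed in m/s.
- bot.goto_joints(angles): joint-space move.
- hand.move_gripper(opening, strength=None): finger opening in m; strength is the grip in N (None keeps the last); returns when the fingers have stopped.
- bot.dwell(seconds).
- kinematics.solve_ik(position, orientation): joint angles nearest the present ones, or None.
- get_obs(): the state.
- vision.read_camera(name): name is "scene" or "side" or "wrist"; returns a dict with "frame" (384x512x3 uint8, red, green, blue), "intrinsics" (3x3 intrinsics, pixels), "view" (4x4, takes a point from world to camera coordinates). Camera axes: x right, y down, z forward; pixel columns grow to the right and rows downward; lengths in m; the calibration is good to about 2 mm. A picture is of the moment at which its call begins. There is no depth.
A pose or a line that the arm cannot do raises bot.IKError and nothing moves.
- hand_in(): hands the job in, once; it reports no verdict.
The state is a dict: "time_s": time; "joint_pos": joint angles; "joint_vel": joint speeds; "joint_efforts": joint torques, N m; "position": TCP position; "orientation": TCP orientation; "wrist_force": force on the tool from outside, world axes, zero at the start; "ft_torque": the same for the moment, N m; "gripper_width": finger opening in m.
Only numpy, scipy, OpenCV 4.12 (cv2) and the standard library are available. Lean on these libraries where they do the work, as an engineer would, in place of code of your own. Each camera call takes 0.05 s, during which the arm holds its last target.

## Task

Put the square build platform back into the storage dock whose pocket has its square shape, seated flat, and let go of it. Then take the label holder from its stand, push it down into the slot behind the front lip of that same dock, against the sprung clip, until it is fully home, and finish while still holding it pressed home (the clip pushes it up again if you let go or ease off). Leave everything else where it stands.

Things in the scene. Friction and masses are not known exactly. Their poses are not given: they have to be found in the camera images.
- platform_mid (a point): centre of the square build platform: plain aluminium plate 58 x 58 x 12 thick with an upright 16 x 16 mm square steel stem in the middle, sides parallel to the plate's, top 56 above the underside; this point is on the stem's axis 28 above the underside, z up. About 0.22 kg. Starts flat on the bench left or right of the docks
- holder_mid (a point): centre of the label holder: white plastic plate standing upright, 60 wide (its y) x 70 high (z), 8 thick (x) in the lower 48, and 12 thick in the top 22 (the grip bead); the same on both faces, with a paper card. This point is half-way up, 35 above its lower edge. About 60 g. Starts upright in the slot of its stand, on the side where the platform is not
- holder_foot (a point): middle of the label holder's lower edge, same axes as holder_mid
- stand: fixed grey stand of the label holder: base 60 (x) x 90 (y) x 8 high, with two cheeks along y, tops 28 above the bench, and a slot 11 wide, 66 long between them that opens upward, floor 8 above the bench. Origin at its underside, centre
- dock_square: fixed grey and white storage dock with a square pocket 65 x 65, made for the square platform (3.5 play each side). Base 146 (x, from -66 to +80) x 100 (y) x 20 high. Origin at its underside on the bench; x points from its lip (robot side) to its pocket, z up. Pocket centre at x +30, walls 10 above the base; label slot behind the lip at x -54.5. The three docks stand side by side in any order
- square_pocket (a point): centre of the square pocket's floor, 20 above the bench; axes as dock_square
- square_slot (a point): centre of the floor of the slot behind dock_square's lip, 20 above the bench; axes as dock_square. The slot is 13 wide (x) and 66 long (y), between the upright aluminium lip and a rear wall, both 28 above its floor, flared at the mouth. The label holder is home with its lower edge on this floor and its 60 mm width along y
- square_clip (a joint): sprung clip (dark pad 30 long) in the slot of dock_square: m it is pressed down; 0 at rest, its top then 8 mm above the slot floor; 0.008 when the label holder is fully home on the floor. It takes about 4 N to start moving and 8.5 N to hold home
- label_holder: the label holder as a body; origin at the middle of its lower edge, axes as holder_mid
- square_platform: the square build platform as a body; origin at the centre of its underside, axes as platform_mid
- dock_round: fixed grey and white storage dock with a round pocket 65 dia, holding the round platform. Base 146 (x, from -66 to +80) x 100 (y) x 20 high. Origin at its underside on the bench; x points from its lip (robot side) to its pocket, z up. Pocket centre at x +30, walls 10 above the base; label slot behind the lip at x -54.5. The three docks stand side by side in any order
- dock_oblong: fixed grey and white storage dock with an oblong pocket 76 (x) x 36 (y), empty. Base 146 (x, from -66 to +80) x 100 (y) x 20 high. Origin at its underside on the bench; x points from its lip (robot side) to its pocket, z up. Pocket centre at x +30, walls 10 above the base; label slot behind the lip at x -54.5. The three docks stand side by side in any order
- round_platform: bystander, leave alone: round build platform: aluminium disc 58 dia x 12 thick with a 16 x 16 square stem up to 56; sits in the round pocket of dock_round
- scraper: bystander, leave alone: flat spatula, 170 long, lying on the bench
- small_jar: bystander, leave alone: small amber jar, 42 dia x 45 high
- test_block: bystander, leave alone: white block 34 x 22 x 18
- plug_gauge: bystander, leave alone: steel cylinder 30 dia x 50 high
- beaker: bystander, leave alone: glass beaker 60 dia x 70 high
There are look-alikes about, which are no part of the job. Leave any brown or yellow look-alike of the square_platform alone.

How it is judged:
On the way, in this order (a step that is already met when the one before it is completed fails the run):
1. the square platform sits flat in the square pocket, let go (x of platform_mid in the frame of square_pocket between -0.007 and 0.007 m and y of platform_mid in the frame of square_pocket between -0.007 and 0.007 m and z of platform_mid in the frame of square_pocket between 0.024 and 0.032 m and angle between platform_mid's own z axis and vertical below 0.06 rad and contact force between the fingers and square_platform below 0.2 N), for 0.2 s.
2. the label holder is pressed home behind the lip of the same dock (x of holder_foot in the frame of square_slot between -0.005 and 0.005 m and y of holder_foot in the frame of square_slot between -0.006 and 0.006 m and z of holder_foot in the frame of square_slot below 0.0025 m and angle between holder_foot's own z axis and vertical below 0.12 rad and value of joint square_clip above 0.0055 m and contact force between label_holder and dock_square above 4 N and contact force between any of the fingers, the arm and label_holder above 1 N), for 0.2 s.
At the end, for the whole second after the job is handed in: Platform let go in the square pocket (7 mm of centre, 4 mm of floor, 0.06 rad upright); label holder in the same dock's slot (5 mm across, 6 mm along, 0.12 rad upright), lower edge within 2.5 mm of the floor, clip down 5.5 mm or more, pressing over 4 N, robot still holding it (all of step 1 and all of step 2); the arm keeps its last pose, push and grip.
It fails at once if a bystander moved more than 25 mm (distance of any of round_platform, scraper, small_jar, test_block, plug_gauge, beaker from where it was at the start of the episode above 0.025 m).
It also fails if it takes over 59 s, if anything falls off the work surface, if the arm or the gripper's body presses on something with over 40 N, if the wrist force passes 120 N, or if a joint passes its speed limit or range.

## Working session

There is one attempt and no reset: what is moved stays moved. The work goes in short steps, each a Python script; the robot and the scene stay as the last script left them, time stands still between calls to the robot, and variables do not carry over. Pictures are saved under pics/ and viewed, and the job is handed in when it is done.

```bash
mkdir -p pics
cat > h.py <<'E'
import numpy as np, cv2
from workcell import bot, hand, kinematics, get_obs, vision, hand_in
def cam(n,save=None):
    c=vision.read_camera(n)
    if save: cv2.imwrite('pics/'+save+'.png',cv2.cvtColor(c['frame'],cv2.COLOR_RGB2BGR))
    return c
def ray(c,uv,z):
    K=np.array(c['intrinsics']);V=np.array(c['view']);R=V[:3,:3];t=V[:3,3]
    o=-R.T@t; d=R.T@np.linalg.inv(K)@np.array([uv[0],uv[1],1.])
    return o+d*(z-o[2])/d[2]
def proj(c,p):
    K=np.array(c['intrinsics']);V=np.array(c['view']);q=K@(V[:3,:3]@np.array(p)+V[:3,3]);return q[:2]/q[2]
E
python3 - <<'E'
from h import *
import pickle
for n in ['scene','side','wrist']:
    c=cam(n,n+'0'); pickle.dump(c,open(n+'0.pkl','wb'))
    V=np.array(c['view']);print(n,-V[:3,:3].T@V[:3,3])
o=get_obs();print({k:np.round(v,3) for k,v in o.items()})
E
```

```text
scene [1.05498147 0.92155418 0.76744032]
side [0.48644553 0.81739312 0.67480557]
wrist [ 0.27579607 -0.56697155  0.37453469]
{'time_s': np.float64(0.15), 'joint_pos': array([-1.24 ,  0.354,  1.634,  0.   ,  1.155, -0.002]), 'joint_vel': array([-0.001, -0.001, -0.003, -0.   , -0.001, -0.001]), 'joint_efforts': array([-1.0000e-03, -6.0563e+01, -3.4234e+01, -0.0000e+00,  6.0000e-03,
       -0.0000e+00]), 'position': array([ 0.204, -0.59 ,  0.248]), 'orientation': array([-0.117,  0.698, -0.697,  0.117]), 'wrist_force': array([0.067, 0.618, 0.584]), 'ft_torque': array([-0.009,  0.072,  0.014]), 'gripper_width': np.float64(0.085)}
```

View pics/scene0.png

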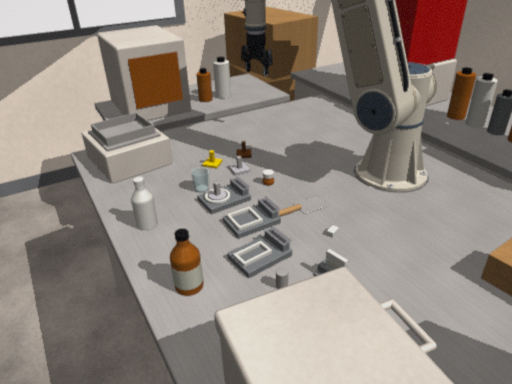

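View pics/side0.png

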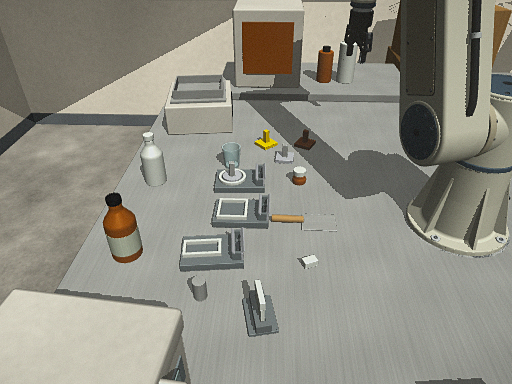

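View pics/wrist0.png

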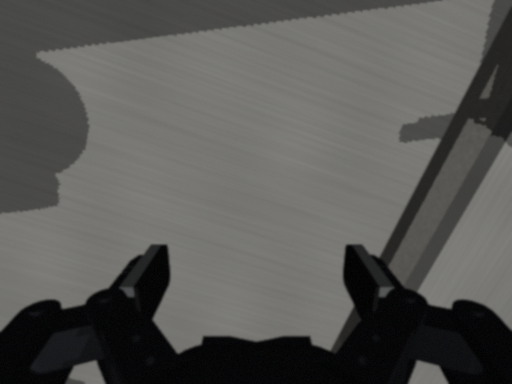

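The overviews show three docks: round at side (232,178), square in the middle at (235,209) and oblong nearest at (205,247). The plain platform is at side (285,154), between the brown and yellow look-alikes. The holder in its stand is at (260,300). I'll enlarge the crops next.

Run:
```python
from h import *
a=cv2.imread('pics/side0.png');b=cv2.imread('pics/scene0.png')
cv2.imwrite('pics/sA.png',cv2.resize(a[120:260,170:350],None,fx=4.4,fy=4.2,interpolation=cv2.INTER_CUBIC))
cv2.imwrite('pics/sB.png',cv2.resize(a[230:350,170:350],None,fx=4.4,fy=4.4,interpolation=cv2.INTER_CUBIC))
import pickle
c=pickle.load(open('side0.pkl','rb'));s=pickle.load(open('scene0.pkl','rb'))
for n,uv,z in [('plat',(285,158),.012),('pocket',(233,210),.03),('yellow',(266,144),.012),('brown',(305,146),.012),('holder',(260,310),.03),('jar',(299,180),0.0),('lip',(265,212),.03)]:
    print(n,ray(c,uv,z).round(3))
for n,uv,z in [('plat',(240,170),.012),('pocket',(245,218),.03),('holder',(333,262),.05)]:
    print(n,ray(s,uv,z).round(3))
```

```text
plat [ 0.445 -0.291  0.012]
pocket [0.587 0.011 0.03 ]
yellow [ 0.51  -0.383  0.012]
brown [ 0.375 -0.374  0.012]
holder [0.504 0.326 0.03 ]
jar [ 0.403 -0.182  0.   ]
lip [0.502 0.016 0.03 ]
plat [ 0.453 -0.287  0.012]
pocket [0.591 0.005 0.03 ]
holder [0.507 0.31  0.05 ]
```

View pics/sA.png

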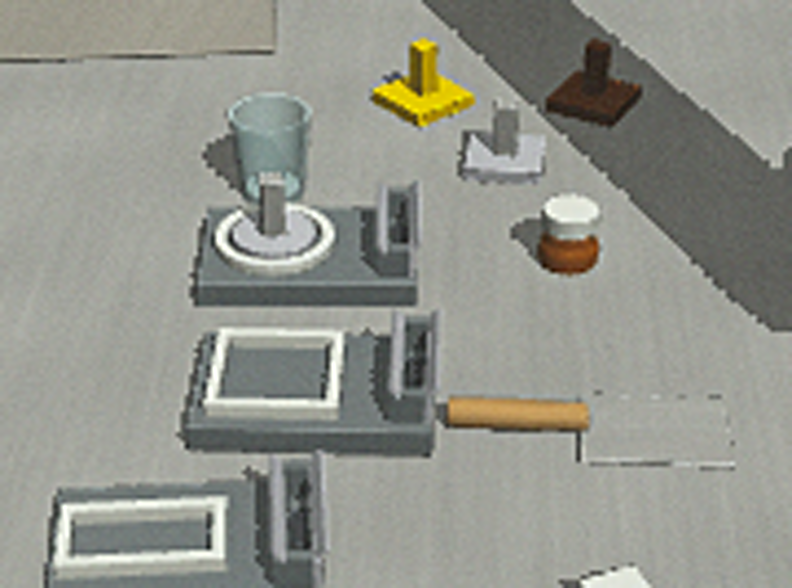

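View pics/sB.png

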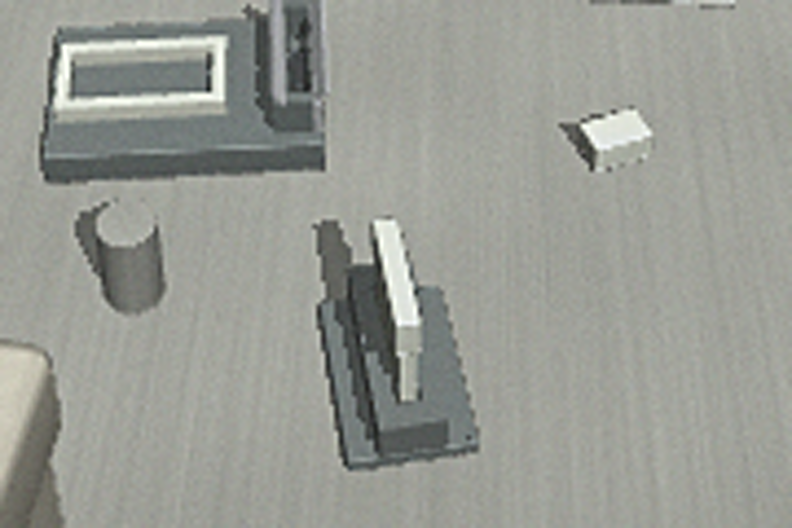

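The crops confirm the shapes: the square pocket is the middle dock, and the grey platform is clear of its neighbours. Next I'll look from above with the wrist camera.

```bash
cat >> h.py <<'E'
from scipy.spatial.transform import Rotation as Ro
def down(a):
    y=np.array([0,0,-1.]);z=np.array([np.cos(a),np.sin(a),0]);x=np.cross(y,z)
    return Ro.from_matrix(np.stack([x,y,z],1)).as_quat()
def tcpcam(c):
    o=get_obs();R=Ro.from_quat(o['orientation']).as_matrix();V=np.array(c['view'])
    return R.T@(-V[:3,:3].T@V[:3,3]-o['position']), R.T@V[:3,:3].T
E
python3 - <<'E'
from h import *
import pickle
c=pickle.load(open('wrist0.pkl','rb'))
p,R=tcpcam(c);print(p.round(3));print(R.round(3));print(np.array(c['intrinsics']))
print('jaw z',Ro.from_quat(get_obs()['orientation']).as_matrix()[:,2])
for a in np.arange(-np.pi,np.pi,np.pi/4):
    for q in [(.38,-.29,.25),(.5,0.01,.25),(.42,.32,.25)]:
        s=kinematics.solve_ik(q,down(a)); print(round(a,2),q,None if s is None else np.round(s,2))
E
```

```text
[-0.075 -0.127  0.001]
[[ 0.     0.956  0.294]
 [ 0.001 -0.294  0.956]
 [ 1.     0.    -0.001]]
[[297.45391357   0.         256.15362051]
 [  0.         297.45391357 191.66108428]
 [  0.           0.           1.        ]]
jaw z [ 0.32665642 -0.9451425  -0.00110814]
-3.14 (0.38, -0.29, 0.25) [-0.66  0.12  1.94 -0.    1.09  2.49]
-3.14 (0.5, 0.01, 0.25) None
-3.14 (0.42, 0.32, 0.25) [ 0.65  0.2   1.84 -0.    1.1  -2.49]
-2.36 (0.38, -0.29, 0.25) [-0.66  0.12  1.94 -0.    1.09  1.7 ]
-2.36 (0.5, 0.01, 0.25) [ 0.02  0.16  1.89 -0.    1.09  2.37]
-2.36 (0.42, 0.32, 0.25) [ 0.65  0.2   1.84 -0.    1.1   3.  ]
-1.57 (0.38, -0.29, 0.25) [-0.66  0.12  1.94 -0.    1.09  0.92]
-1.57 (0.5, 0.01, 0.25) [ 0.02  0.16  1.89 -0.    1.09  1.59]
-1.57 (0.42, 0.32, 0.25) [ 0.65  0.2   1.84 -0.    1.1   2.22]
-0.79 (0.38, -0.29, 0.25) [-0.66  0.12  1.94 -0.    1.09  0.13]
-0.79 (0.5, 0.01, 0.25) [ 0.02  0.16  1.89 -0.    1.09  0.8 ]
-0.79 (0.42, 0.32, 0.25) [ 0.65  0.2   1.84 -0.    1.1   1.43]
0.0 (0.38, -0.29, 0.25) [-0.66  0.12  1.94 -0.    1.09 -0.66]
0.0 (0.5, 0.01, 0.25) [ 0.02  0.16  1.89 -0.    1.09  0.02]
0.0 (0.42, 0.32, 0.25) [ 0.65  0.2   1.84 -0.    1.1   0.65]
0.79 (0.38, -0.29, 0.25) [-0.66  0.12  1.94  0.    1.09 -1.44]
0.79 (0.5, 0.01, 0.25) [ 0.02  0.16  1.89  0.    1.09 -0.77]
0.79 (0.42, 0.32, 0.25) [ 0.65  0.2   1.84  0.    1.1  -0.14]
1.57 (0.38, -0.29, 0.25) [-0.66  0.12  1.94 -0.    1.09 -2.23]
1.57 (0.5, 0.01, 0.25) [ 0.02  0.16  1.89 -0.    1.09 -1.55]
1.57 (0.42, 0.32, 0.25) [ 0.65  0.2   1.84 -0.    1.1  -0.92]
2.36 (0.38, -0.29, 0.25) [-0.66  0.12  1.94 -0.    1.09 -3.01]
2.36 (0.5, 0.01, 0.25) [ 0.02  0.16  1.89 -0.    1.09 -2.34]
2.36 (0.42, 0.32, 0.25) [ 0.65  0.2   1.84 -0.    1.1  -1.71]
```

Run:
```python
from h import *
import pickle
for n,p,a in [('dock1',(.54,.01,.25),-1.57),('stand1',(.505,.315,.24),-1.57),('plat1',(.45,-.288,.2),-.79)]:
    bot.reach(p,down(a)); c=cam('wrist',n); pickle.dump(c,open(n+'.pkl','wb')); print(n,get_obs()['time_s'],get_obs()['position'].round(3))
```

```text
dock1 2.6417 [0.54  0.009 0.25 ]
stand1 3.8667 [0.506 0.314 0.24 ]
plat1 6.0917 [ 0.45  -0.288  0.2  ]
```

View pics/dock1.png

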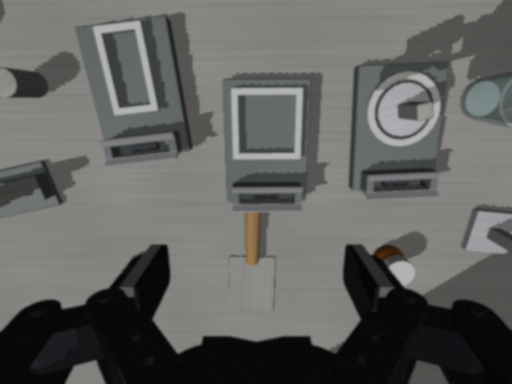

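View pics/stand1.png

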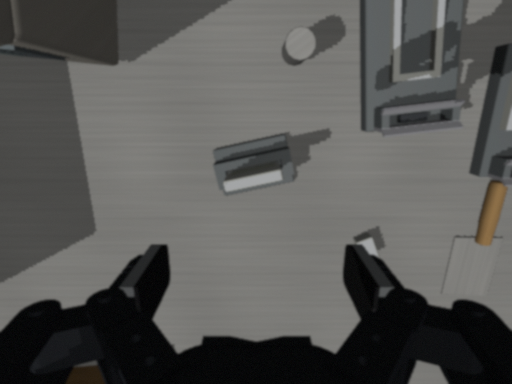

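View pics/plat1.png

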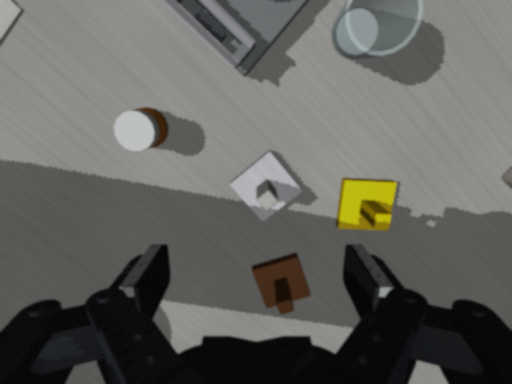

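The wrist views show the square pocket at dock1 (267,123) with its slot at about (267,192). The holder bead top is at stand1 (253,181). The platform diamond is at plat1 (266,186). I'll segment these for accuracy.

Run:
```python
from h import *
import pickle
def crop(n,x0,x1,y0,y1,f):
    a=cv2.imread(f'pics/{n}.png')[y0:y1,x0:x1];return cv2.resize(a,None,fx=f,fy=f,interpolation=cv2.INTER_CUBIC)
A=crop('plat1',220,320,140,230,6);cv2.imwrite('pics/z1.png',A)
cv2.imwrite('pics/z2.png',crop('dock1',215,325,70,220,4))
cv2.imwrite('pics/z3.png',crop('stand1',205,305,125,205,6))
g=cv2.imread('pics/dock1.png',0)[70:220,215:325]
m=(g>150).astype(np.uint8)
cs,h=cv2.findContours(m,cv2.RETR_CCOMP,cv2.CHAIN_APPROX_NONE)
c=pickle.load(open('dock1.pkl','rb'))
for q in cs:
    if cv2.contourArea(q)>300:
        r=cv2.minAreaRect(q);b=cv2.boxPoints(r)+[215,70];w=np.array([ray(c,u,.03) for u in b]);print(cv2.contourArea(q),b.round(1).tolist(),w[:,:2].round(4).tolist(),w.mean(0).round(4),np.linalg.norm(w[1]-w[0]),np.linalg.norm(w[2]-w[1]))
```

```text
4727.5 [[231.0, 88.0], [301.0, 88.0], [301.0, 158.0], [231.0, 158.0]] [[0.6288, 0.0363], [0.6288, -0.0409], [0.5508, -0.0443], [0.5508, 0.0382]] [ 0.5898 -0.0027  0.03  ] 0.07714159696218836 0.07806504410852075
3551.5 [[236.0, 154.0], [236.0, 93.0], [297.0, 93.0], [297.0, 154.0]] [[0.5555, 0.0322], [0.6235, 0.0309], [0.6235, -0.0367], [0.5555, -0.0394]] [ 0.5895 -0.0032  0.03  ] 0.06802825985110984 0.06753853936798285
```

View pics/z1.png

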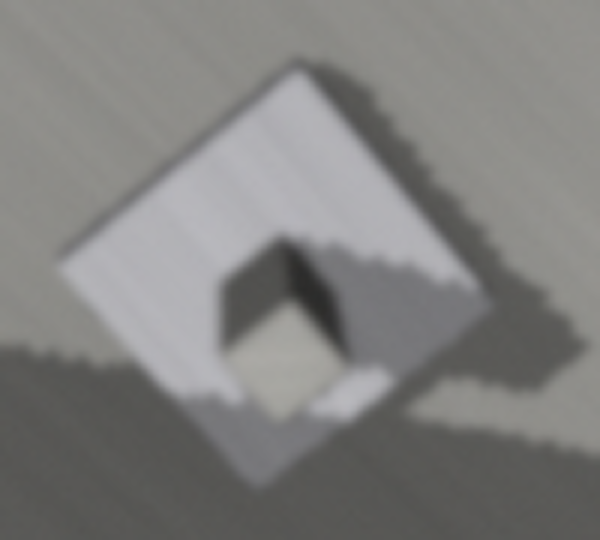

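View pics/z2.png

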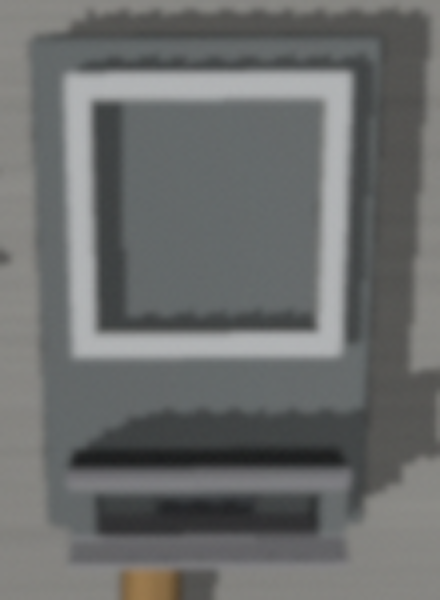

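View pics/z3.png

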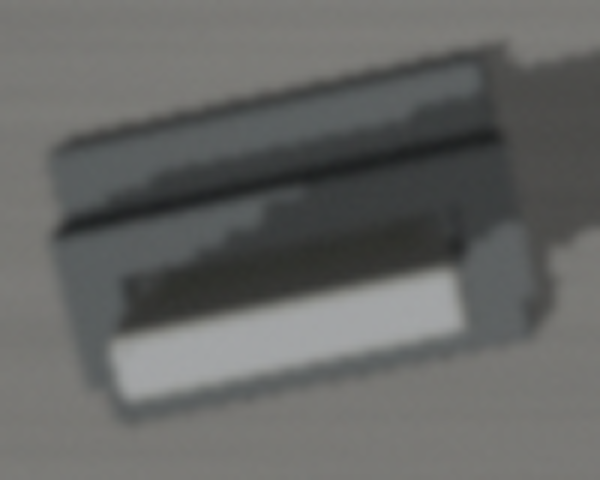

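```bash
cat > meas.py <<'E'
from h import *
import pickle
def W(n,pts,x0,y0,f,z):
    c=pickle.load(open(n+'.pkl','rb'))
    w=np.array([ray(c,((x+.5)/f-.5+x0,(y+.5)/f-.5+y0),z) for x,y in pts])
    s=[np.linalg.norm(w[i]-w[(i+1)%4])*1e3 for i in range(4)]
    e=[np.degrees(np.arctan2(*(w[(i+1)%4]-w[i])[[1,0]])) for i in range(4)]
    print(n,z,'ctr',w.mean(0).round(4),'sides',np.round(s,1),'ang',np.round(e,1));return w
E
python3 - <<'E'
from meas import *
W('plat1',[(299,68),(60,265),(258,488),(492,305)],220,140,6,.012)
W('plat1',[(290,300),(225,355),(282,420),(348,362)],220,140,6,.056)
W('dock1',[(64,72),(354,70),(343,357),(72,358)],215,70,4,.03)
W('dock1',[(92,100),(326,100),(317,330),(97,330)],215,70,4,.03)
W('dock1',[(68,466),(352,466),(347,562),(70,562)],215,70,4,.048)
W('dock1',[(68,490),(350,490),(347,537),(70,537)],215,70,4,.048)
W('stand1',[(108,345),(452,265),(465,328),(127,402)],205,125,6,.078)
E
```

```text
plat1 0.012 ctr [ 0.4469 -0.3077  0.012 ] sides [56.4 57.2 56.3 56.8] ang [174.7 -95.6  -5.   84.2]
plat1 0.056 ctr [ 0.4472 -0.3075  0.056 ] sides [13.8 14.4 14.4 14. ] ang [176.5 -95.5  -1.9  87. ]
dock1 0.03 ctr [ 0.5895 -0.0034  0.03  ] sides [79.8 79.9 80.  79.7] ang [ -89.6 -179.7   90.2    0.3]
dock1 0.03 ctr [ 0.5898 -0.0034  0.03  ] sides [64.9 64.1 64.5 64.1] ang [-90.  179.9  90.    0.3]
dock1 0.048 ctr [ 0.5067 -0.004   0.048 ] sides [81.7 29.4 81.7 29.4] ang [-90.  179.8  90.   -0.2]
dock1 0.048 ctr [ 0.507  -0.0039  0.048 ] sides [81.6 14.4 81.1 14.4] ang [-90.  179.1  90.    0.9]
stand1 0.078 ctr [0.5041 0.3169 0.078 ] sides [59.  11.  58.4 10.4] ang [ -76.5 -167.3  102.8   16.1]
```

Sizes and angles all agree (56-57, 80, 64.5 and 59 mm). In y, though, the rough fixed-camera rays differ by about 15 mm, so I'll check this by projecting the wrist points into the side and scene pictures.

Run:
```python
from meas import *
P=[W('plat1',[(299,68),(60,265),(258,488),(492,305)],220,140,6,.012),W('dock1',[(64,72),(354,70),(343,357),(72,358)],215,70,4,.03),W('stand1',[(108,345),(452,265),(465,328),(127,402)],205,125,6,.078)]
p,R=tcpcam(pickle.load(open('plat1.pkl','rb')));print(p.round(4));print(R.round(3))
for n,(x0,x1,y0,y1) in [('side',(180,320,140,320)),('scene',(190,370,140,300))]:
    c=pickle.load(open(n+'0.pkl','rb'));a=cv2.imread(f'pics/{n}0.png');f=4
    b=cv2.resize(a[y0:y1,x0:x1],None,fx=f,fy=f,interpolation=cv2.INTER_CUBIC)
    for w in P:
        for q in w:
            u=(proj(c,q)-[x0,y0]+.5)*f-.5; cv2.circle(b,tuple(int(t) for t in u.round()),3,(0,0,255),-1)
    b=cv2.resize(b,None,fx=min(1,800/b.shape[1],600/b.shape[0]),fy=min(1,800/b.shape[1],600/b.shape[0]))
    cv2.imwrite(f'pics/chk_{n}.png',b)
```

```text
plat1 0.012 ctr [ 0.4469 -0.3077  0.012 ] sides [56.4 57.2 56.3 56.8] ang [174.7 -95.6  -5.   84.2]
dock1 0.03 ctr [ 0.5895 -0.0034  0.03  ] sides [79.8 79.9 80.  79.7] ang [ -89.6 -179.7   90.2    0.3]
stand1 0.078 ctr [0.5041 0.3169 0.078 ] sides [59.  11.  58.4 10.4] ang [ -76.5 -167.3  102.8   16.1]
[-0.0748 -0.1269  0.0013]
[[ 0.     0.956  0.293]
 [ 0.    -0.293  0.956]
 [ 1.    -0.    -0.001]]
```

View pics/chk_side.png

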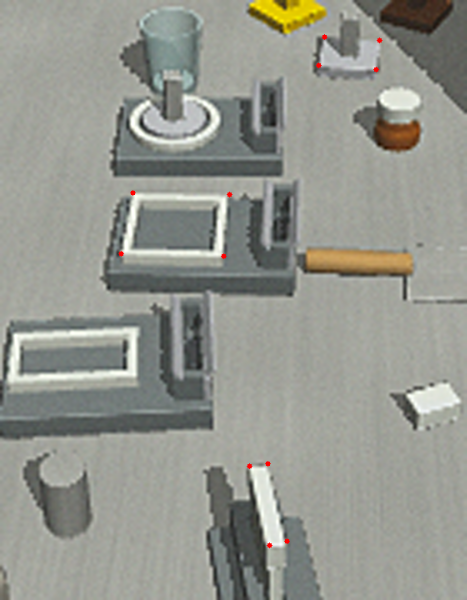

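View pics/chk_scene.png

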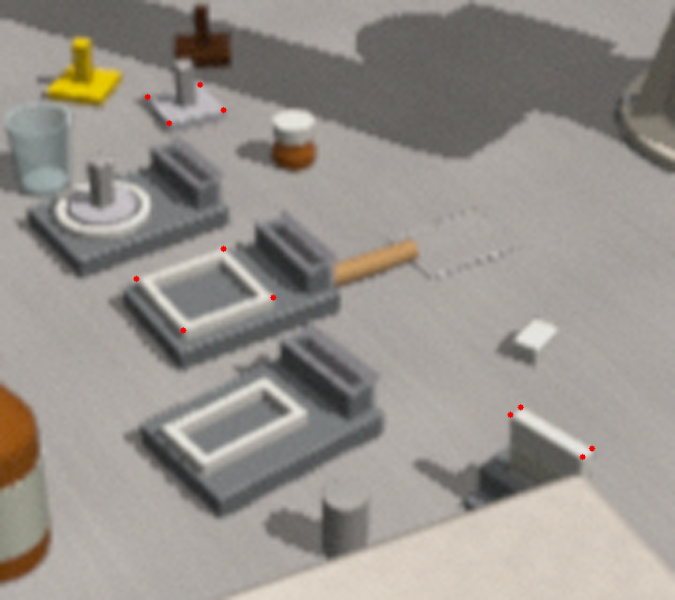

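The projections match the docks, platform and holder within about 1 px, so the discrepancy came from my rough pixel picks. I'll grasp the stem now.

Run:
```python
from h import *
import pickle
a=np.radians(-95.4);x,y=.447,-.3076
hand.move_gripper(.045,40)
bot.reach((x,y,.12),down(a))
bot.servo_line((x,y,.037),velocity=.1)
hand.move_gripper(0.0,40)
o=get_obs();print(o['gripper_width'],o['position'].round(4),o['wrist_force'].round(2),o['time_s'])
bot.servo_line((x,y,.14),velocity=.15)
o=get_obs();print(o['gripper_width'],o['wrist_force'].round(2),o['time_s'])
bot.reach((.5895,-.0035,.14),down(-np.pi/2))
c=cam('wrist','held1');pickle.dump(c,open('held1.pkl','wb'))
s=cam('side','side1');o=get_obs();print(o['position'].round(4),o['time_s'])
```

```text
0.01586137351522985 [ 0.4474 -0.3079  0.0377] [-0.55  0.14  6.22] 8.7333
0.015374164337484314 [-0.38  0.16 -2.19] 9.5667
[ 0.5892 -0.0049  0.1399] 10.9333
```

View pics/held1.png

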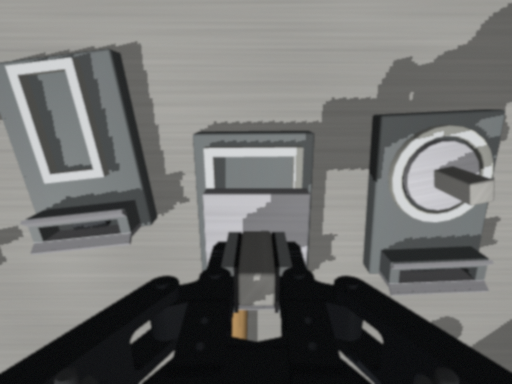

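View pics/side1.png

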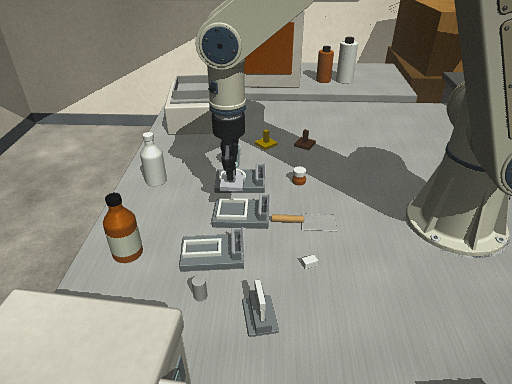

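The platform is held upright, with its far edge at row 190, columns 203-309. Pocket rim columns 204-304 are visible behind it. I'll compare the two centres.

Run:
```python
from h import *
import pickle
a=cv2.imread('pics/held1.png')[125:215,185:325];cv2.imwrite('pics/z4.png',cv2.resize(a,None,fx=5.6,fy=5.6,interpolation=cv2.INTER_CUBIC))
o=get_obs();print(o['position'].round(4), Ro.from_quat(o['orientation']).as_matrix()[:,2].round(4),o['joint_vel'].round(3))
```

```text
[ 0.5892 -0.0049  0.1399] [-1.6e-03 -1.0e+00  2.0e-04] [-0.001 -0.001 -0.002  0.002  0.002 -0.   ]
```

View pics/z4.png

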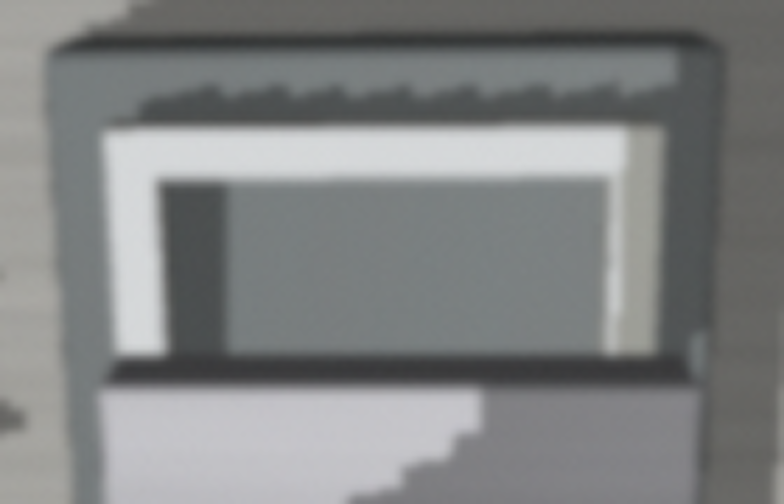

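Run:
```python
from h import *
import pickle
c=pickle.load(open('held1.pkl','rb'));f=5.6
g=lambda x,y,z:ray(c,((x+.5)/f-.5+185,(y+.5)/f-.5+125),z).round(4)
print('rim far',g(102,128,.03),g(664,128,.03)); print('rim in',g(157,181,.03),g(610,181,.03))
for z in (.112,.114): print('plat',g(100,385,z),g(700,385,z))
```

```text
rim far [0.629  0.0371 0.03  ] [ 0.6289 -0.0428  0.03  ]
rim in [0.6213 0.0296 0.03  ] [ 0.6213 -0.0354  0.03  ]
plat [0.6165 0.0239 0.112 ] [ 0.6164 -0.0345  0.112 ]
plat [0.6171 0.0235 0.114 ] [ 0.617  -0.0341  0.114 ]
```

Run:
```python
from h import *
T=np.array([.5900,-.0025]);off=np.array([.0003,.0014])
bot.servo_line((*(T+off),.076),down(-np.pi/2),velocity=.1)
for i in range(2):
    p=get_obs()['position'];print(p.round(4)); off+=(T-p[:2]); bot.servo_line((*(T+off),.076-.005*i),velocity=.05)
for z in (.066,.062,.059,.0575):
    bot.servo_line((*(T+off),z),velocity=.04);o=get_obs();print(z,o['position'].round(4),o['wrist_force'].round(2))
    if o['wrist_force'][2]>8: break
print(o['time_s'])
cam('wrist','held2');cam('side','side2')
```

```text
[ 0.5906 -0.0012  0.0763]
[ 0.59   -0.0025  0.0766]
0.066 [ 0.5894 -0.0024  0.0656] [ 0.09  1.11 -2.01]
0.062 [ 0.5895 -0.0024  0.0617] [ 0.37 -0.68 -1.88]
0.059 [ 0.5895 -0.0024  0.0588] [-0.35 -0.06 -1.35]
0.0575 [ 0.5899 -0.0024  0.0577] [-0.88 -0.24  0.67]
13.25
```

View pics/held2.png

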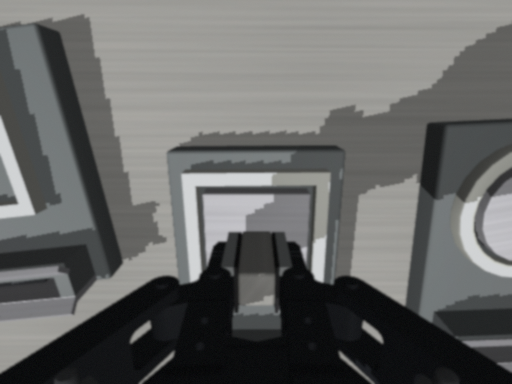

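The plate is inside the rim, centred with even gaps of about 5 px on both sides, and it has just touched the floor. I'll release it.

Run:
```python
from h import *
import pickle
p=get_obs()['position']
bot.servo_line((p[0],p[1],.0565),velocity=.03)
hand.move_gripper(.035);p=get_obs()['position']
bot.servo_line((.590,-.0025,.16),velocity=.2)
bot.reach((.55,-.003,.22),down(-np.pi/2))
c=cam('wrist','placed');pickle.dump(c,open('placed.pkl','wb'));print(get_obs()['time_s'])
a=cv2.imread('pics/placed.png')[60:240,190:350];cv2.imwrite('pics/z5.png',cv2.resize(a,None,fx=3.3,fy=3.3,interpolation=cv2.INTER_CUBIC))
```

```text
15.0333
```

View pics/z5.png

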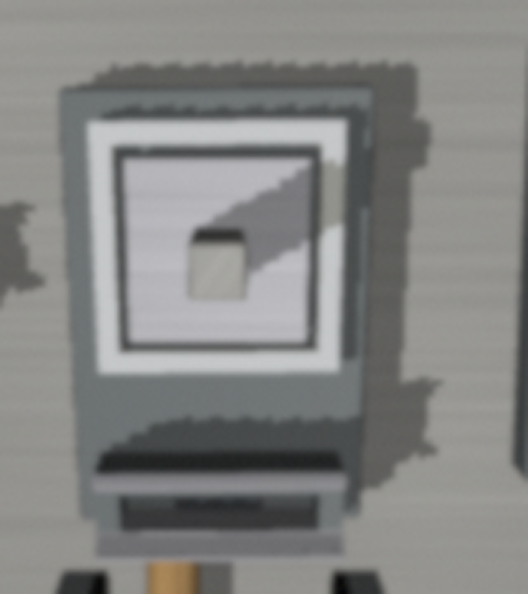

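The platform is seated flat and centred, with an even gap all around it. Next is the holder. I'll grasp its bead across the thickness at yaw 13°.

Run:
```python
from meas import *
W('placed',[(88,121),(348,121),(338,372),(98,374)],190,60,3.3,.03)
W('placed',[(123,158),(310,158),(306,344),(128,346)],190,60,3.3,.032)
W('placed',[(189,243),(245,243),(245,300),(188,299)],190,60,3.3,.076)
W('placed',[(95,474),(347,474),(344,554),(97,555)],190,60,3.3,.048)
a=np.radians(13.1);x,y=.5041,.3169
hand.move_gripper(.05,80)
bot.reach((x,y,.15),down(a))
c=cam('wrist','hold0');pickle.dump(c,open('hold0.pkl','wb'))
o=get_obs();print(o['position'].round(4),o['time_s'])
```

```text
placed 0.03 ctr [ 0.5892 -0.0033  0.03  ] sides [79.8 79.  79.4 79.7] ang [-9.000e+01  1.798e+02  9.050e+01  1.000e-01]
placed 0.032 ctr [ 0.5887 -0.0029  0.032 ] sides [57.6 58.3 58.  59. ] ang [-9.000e+01 -1.797e+02  9.070e+01 -1.000e-01]
placed 0.076 ctr [ 0.5891 -0.0031  0.076 ] sides [15.2 15.5 15.8 15.3] ang [ -90.  -179.6   89.    -1.6]
placed 0.048 ctr [ 0.5064 -0.0042  0.048 ] sides [81.1 28.  81.6 28.4] ang [ -90.  -179.8   90.3   -0.8]
[0.5047 0.3161 0.1502] 16.6333
```

View pics/hold0.png

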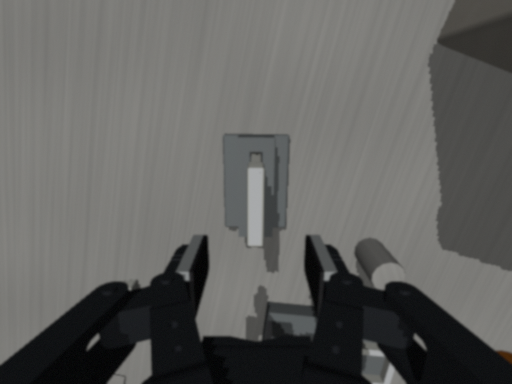

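The holder's bead is at column 256, rows 166-247. It is parallel to the pads and midway between the fingers.

Run:
```python
from h import *
import pickle
c=pickle.load(open('hold0.pkl','rb'))
print(ray(c,(256,166),.078).round(4),ray(c,(256,247.5),.078).round(4))
e=(ray(c,(256,166),.078)+ray(c,(256,247.5),.078))/2;print(e.round(4))
a=np.radians(13.1);x,y=.5041,.3169
bot.servo_line((x,y,.065),velocity=.1)
hand.move_gripper(0.0,80)
o=get_obs();print(o['gripper_width'],o['position'].round(4),o['wrist_force'].round(2),o['time_s'])
bot.servo_line((x,y,.17),velocity=.15)
o=get_obs();print(o['gripper_width'],o['wrist_force'].round(2))
T=np.array([.5047,-.0035])
bot.reach((*T,.17),down(0))
c=cam('wrist','hold1');pickle.dump(c,open('hold1.pkl','wb'))
s=cam('side','side3');pickle.dump(s,open('side3.pkl','wb'))
o=get_obs();print(o['position'].round(4),o['time_s'],o['gripper_width'])
a=cv2.imread('pics/side3.png')[100:260,160:320];cv2.imwrite('pics/z6.png',cv2.resize(a,None,fx=3.7,fy=3.7,interpolation=cv2.INTER_CUBIC))
```

```text
[0.4979 0.3468 0.078 ] [0.5118 0.2867 0.078 ]
[0.5049 0.3167 0.078 ]
0.010859194942545829 [0.5045 0.3172 0.0657] [ 0.32 -0.12  5.43] 18.0667
0.010808595565522229 [-0.04  0.32 -0.56]
[ 0.5051 -0.0024  0.1699] 20.2333 0.010788899639202343
```

View pics/hold1.png

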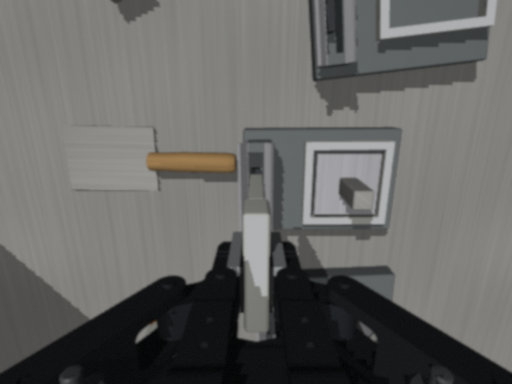

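View pics/z6.png

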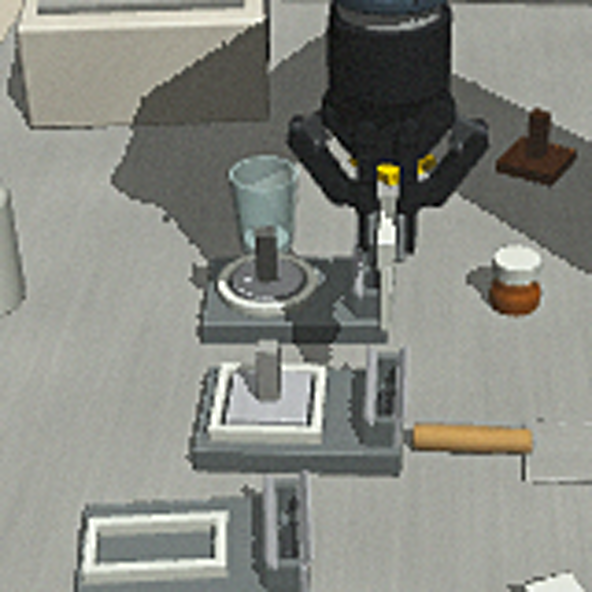

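The holder is upright in the jaws, with its lower end pointing at the slot (about (257,155) in the wrist view). I'll measure the relative offset.

Run:
```python
from h import *
a=cv2.imread('pics/hold1.png')[120:240,220:300];cv2.imwrite('pics/z7.png',cv2.resize(a,None,fx=5,fy=5,interpolation=cv2.INTER_CUBIC))
```

```text
(no output)
```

View pics/z7.png

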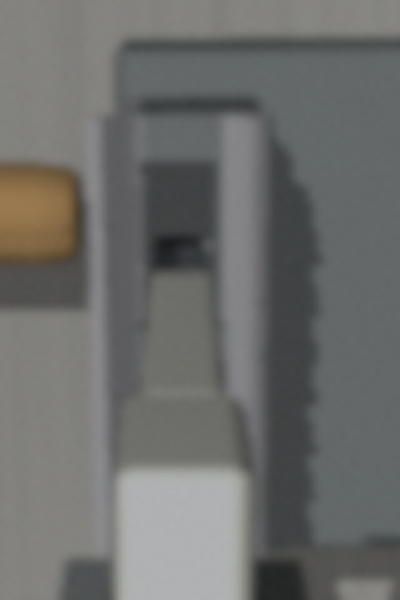

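Run:
```python
from h import *
import pickle
c=pickle.load(open('hold1.pkl','rb'));f=5
g=lambda x,y,z:ray(c,((x+.5)/f-.5+220,(y+.5)/f-.5+120),z).round(4)
print('edge',g(152,270,.112),g(212,270,.112),'beadtop',g(118,468,.182),g(248,468,.182))
print('slot outer',g(88,150,.048),g(268,150,.048),'inner',g(142,150,.048),g(218,150,.048),'far ends',g(90,115,.048),g(265,115,.048))
print('inner lower end y',g(180,162,.02),'base',g(120,45,.02))
print(Ro.from_quat(get_obs()['orientation']).as_matrix()[:,2])
```

```text
edge [0.5019 0.0266 0.112 ] [0.5096 0.0266 0.112 ] beadtop [0.5005 0.0267 0.182 ] [0.5112 0.0267 0.182 ]
slot outer [0.4899 0.0318 0.048 ] [0.5201 0.0318 0.048 ] inner [0.499  0.0318 0.048 ] [0.5117 0.0318 0.048 ] far ends [0.4904 0.0376 0.048 ] [0.5195 0.0376 0.048 ]
inner lower end y [0.5053 0.0251 0.02  ] base [0.4943 0.0466 0.02  ]
[9.99998800e-01 1.54380174e-03 1.30957554e-04]
```

Holder and slot agree within about 0.5 mm in x and 0.2 mm in y. I'll insert it while watching the force.

Run:
```python
from h import *
T=np.array([.5047,-.0025]);off=np.array([-.0004,-.0011])
hand.move_gripper(0.0,110)
bot.servo_line((*(T+off),.125),down(0),velocity=.12)
for z in (.122,.120):
    p=get_obs()['position'];off+=T-p[:2];bot.servo_line((*(T+off),z),velocity=.05)
print(get_obs()['position'].round(4))
f0=get_obs()['wrist_force'];print('f0',f0.round(2))
for z in (.105,.092,.087,.084,.081,.079,.0775,.0765,.0755,.0745,.0735):
    bot.servo_line((*(T+off),z),velocity=.04);o=get_obs();print(z,o['position'].round(4),o['wrist_force'].round(2),round(float(o['gripper_width']),4))
    if np.linalg.norm(o['wrist_force'][:2])>8 or o['wrist_force'][2]>22: break
    if z>.086 and o['wrist_force'][2]>6: print('early');break
print(o['time_s']);cam('wrist','ins1');cam('side','side4')
a=cv2.imread('pics/side4.png')[100:260,160:320];cv2.imwrite('pics/z8.png',cv2.resize(a,None,fx=3.7,fy=3.7,interpolation=cv2.INTER_CUBIC))
```

```text
[ 0.5043 -0.0026  0.1201]
f0 [ 0.16  0.4  -1.18]
0.105 [ 0.5041 -0.0026  0.1047] [-0.74 -0.25 -0.  ] 0.01
0.092 [ 0.5041 -0.0026  0.0917] [ 0.5  -0.92 -0.66] 0.0103
0.087 [ 0.5041 -0.0025  0.0868] [-0.38  0.05 -0.87] 0.0104
0.084 [ 0.5046 -0.0026  0.0842] [-0.75 -0.49  2.5 ] 0.0103
0.081 [ 0.5047 -0.0026  0.0813] [ 0.14 -0.58  4.27] 0.0102
0.079 [ 0.5047 -0.0026  0.0793] [-0.9  -0.08  6.65] 0.0104
0.0775 [ 0.5046 -0.0026  0.0779] [-0.54  0.58  6.8 ] 0.0102
0.0765 [ 0.5048 -0.0026  0.0777] [-3.3   0.32 17.59] 0.0103
0.0755 [ 0.505  -0.0026  0.0776] [-7.47  0.47 31.57] 0.0102
24.25
```

View pics/ins1.png

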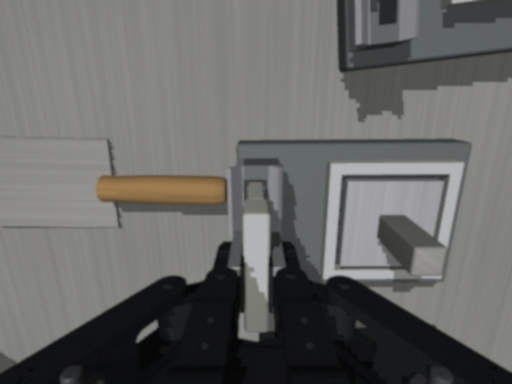

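View pics/z8.png

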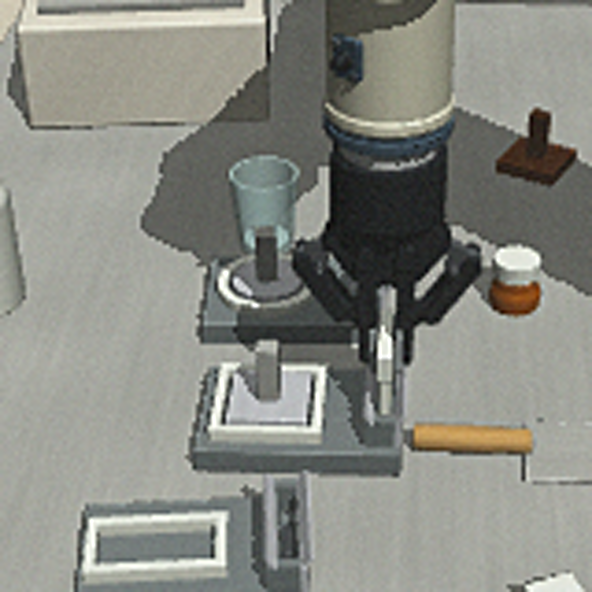

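The force climbs steeply at TCP z 0.0777, exactly the predicted home height, so the holder is on the floor. I'll ease the push to about 20 N, check that it's steady, and hand in.

Run:
```python
from h import *
o=get_obs();p=o['position']
T=np.array([.5047,-.0025]);
bot.servo_line((.5043,-.0036+.0,.0762) if False else (p[0]-.0008,p[1]-.0,.0763),velocity=.03)
for i in range(3):
    bot.dwell(.3);o=get_obs();print(o['position'].round(4),o['wrist_force'].round(2),round(float(o['gripper_width']),4),o['time_s'],Ro.from_quat(o['orientation']).as_matrix()[:,1].round(3))
```

```text
[ 0.5048 -0.0026  0.0777] [-3.79 -0.72 20.56] 0.0101 24.9 [ 0.001  0.    -1.   ]
[ 0.5048 -0.0026  0.0777] [-4.99 -0.48 20.43] 0.0102 25.2 [ 0.001  0.    -1.   ]
[ 0.5048 -0.0026  0.0777] [-3.96 -0.76 20.14] 0.0103 25.5 [ 0.001  0.    -1.   ]
```

Run:
```python
from h import *
hand_in();print(get_obs()['time_s'])
```

```text
the job is handed in; nothing more can be done
the job is handed in; nothing more can be done
```

I put the square platform into the square pocket, which is the middle dock, and let go of it. I then pressed the label holder home behind that dock's lip and handed in at about 25.5 s, still holding it down. The hand-in gives no verdict.

- **Platform:** after release, the wrist picture put the stem within about 0.2 mm of the pocket centre. The plate lay flat, with even gaps all round.
- **Holder:** the clip's spring force built up to about 7 N, then the force rose steeply at tool height 0.0777 m, the height I had predicted for home. The push then held steady at about 20 N without slipping in the grip. Just before insertion, holder and slot lined up within about 0.5 mm across and 0.2 mm along.
- **Not measured directly:** I inferred the clip travel from the tool height and the force.
- **Disagreements:** my first rough readings from the fixed cameras were about 15 mm off in y. Projecting the wrist measurements back into those pictures matched to about 1 pixel, so I used the wrist values. The first, coarser estimate of the slot position also differed by 2 mm in x, probably because of the flared mouth.
- **Force:** one pressing step briefly reached about 32 N at the wrist before I eased it, well under the 120 N wrist limit.
- **Bystanders:** none looked moved in the last pictures, but I didn't measure them.

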